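# Close the airbrush air filter

## Task

The airbrush's air filter stands open: plug the small white square-footed cartridge fully into the square hole of the filter unit's steel boss. Then fit the knurled collar over it, lip upwards as it lies, turn it until the hidden keyways inside drop over the boss's pins, and push it fully home against its spring. Finish while still gripping the collar and holding it pushed fully home, and leave the other things on the desk where they are.

Things in the scene. Friction and masses are not known exactly. Their poses are not given: they have to be found in the camera images.
- unit: Filter unit, fixed to the desk: grey block 130 (x) x 100 (y) x 30 mm high, origin at the centre of its underside. From the middle of its top rises a steel octagonal boss, 36 across flats (39 over corners), its top 56 above the desk, the uppermost 4 mm 33 across flats. A brass gauge and hose tails on the block's ends stay below its top.
- mouth (a point): Centre of the square hole at the boss top, 56 mm above the desk; axes as the unit (x along its 130 mm side, z up). The hole is 21.4 x 21.4, sides parallel to x and y, 20 deep.
- pin_level (a point): Point on the boss axis at the height of the pin tops, 8 mm below the boss top. Four steel pins, 90 degrees apart, stick out from the boss to radius 24; each 6 wide and 6 high. Their angle round the boss differs each time and is NOT tied to the unit's axes: find it by turning the collar under a light push until it drops, or by eye.
- spring (a joint): Black spring ring, radius about 20 to 28 mm, round the foot of the boss. The collar pushes it straight down: 0 when free (top 17 mm below the boss top), positive downwards, in m, stop at 0.006. Pushes up with 3 N plus 1 N per mm. About 0.005 with the collar home.
- cartridge: White plastic filter cartridge, 50 g, upright on the desk: square foot 20 x 20 x 18 mm high (lowest 3 mm 17.5 square), above it a round flange 34 across, 4 thick (18 to 22), then a square grip head 16 x 16 (22 to 44). Origin: centre of the foot's underside; x, y along the sides of foot and head. Fully in: flange on the boss top, origin 18 below mouth. Any quarter turn fits.
- collar: Aluminium knurled collar, 120 g, lying right way up: outer diameter 56 to 58 mm, 30 high, origin at the centre of its underside, z up. Bore 42, open below; may be gripped at any yaw. Four keyways 9 wide, 90 degrees apart, on its x and y axes inside the bore, from the underside to the lip; unmarked outside. A quarter turn at most brings them over the pins (fit within about 0.07 rad).
- collar_top (a point): Centre of the collar's top, 30 mm above its origin. The top 4 mm are a lip with a hole of 29 that passes the cartridge's head, not its flange. Collar underside below the boss top: 8 mm when resting level on the pins unkeyed, 17 when keyed and on the spring ring, 22 when home (lip on the flange), which takes a steady push of about 8 N; let go, it springs up again.
- dropper1: Bystander, to be left alone: grey dropper bottle, 26 across, 70 high (mm). Origin at the centre of its underside.
- dropper2: Bystander, to be left alone: terracotta dropper bottle, 26 across, 70 high (mm). Origin at the centre of its underside.
- dropper3: Bystander, to be left alone: white dropper bottle, 26 across, 70 high (mm). Origin at the centre of its underside.
- paint_pot: Bystander, to be left alone: paint jar, 38 across, 42 high (mm). Origin at the centre of its underside.
- figure: Bystander, to be left alone: grey miniature figure on a round base, 32 across, 43 high (mm). Origin at the centre of its underside.
- tape_measure: Bystander, to be left alone: black tape measure, 55 x 55 x 32 (mm). Origin at the centre of its underside.
- primer_can: Bystander, to be left alone: tall primer can, 56 across, 150 high (mm). Origin at the centre of its underside.
Not all that is in view belongs to the job. Of the things that look like the unit, the middle-sized one is meant.

How it is judged:
On the way, in this order (a step that is already met when the one before it is completed fails the run):
1. the cartridge is plugged fully into the boss (z of cartridge in the frame of mouth below -0.016 m and horizontal distance between cartridge and mouth below 0.003 m and angle between cartridge's own z axis and vertical below 0.1 rad and horizontal distance between collar and mouth above 0.06 m), for 0.2 s.
2. the collar, level and round the boss, has dropped over the pins with the cartridge in place (z of cartridge in the frame of mouth below -0.016 m and horizontal distance between each of cartridge, collar and mouth below 0.003 m and angle between cartridge's own z axis and vertical below 0.1 rad and angle between collar's own z axis and vertical below 0.08 rad and z of collar in the frame of mouth below -0.0135 m), for 0.1 s.
At the end, for the whole second after the job is handed in: Cartridge in the hole (16 mm deep or more, within 3 mm of the axis, upright); collar keyed, level, still gripped (over 2 N) and held home: underside 20.2 mm or more below the boss top (fully home 22), spring ring pressed over 3 mm; bystanders moved less than 30 mm (z of cartridge in the frame of mouth below -0.016 m and horizontal distance between each of cartridge, collar and mouth below 0.003 m and angle between cartridge's own z axis and vertical below 0.1 rad and angle between collar's own z axis and vertical below 0.08 rad and z of collar in the frame of mouth below -0.0202 m and value of joint spring above 0.003 m and contact force between the fingers and collar above 2 N); the arm keeps its last pose, push and grip.
It fails at once if a bystander on the desk is moved by more than 30 mm (distance of any of dropper1, dropper2, dropper3, paint_pot, figure, tape_measure, primer_can from where it was at the start of the episode above 0.03 m).
It also fails if it takes over 72 s, if anything falls off the work surface, if the arm or the gripper's body presses on something with over 40 N, if the wrist force passes 120 N, or if a joint passes its speed limit or range.

## Robot

A 6-joint arm with a two-finger parallel gripper is mounted at the origin on the work surface. World frame = base frame: x ahead of the robot, y to its left, z up, the work surface at z = 0. Lengths are in m, angles in rad, forces in N, time in s.
With the tool pointing down it reaches from about 0.3 to 0.875 m from the base axis. Payload 6.4 kg.
Tool frame: the origin (TCP) lies at the very end of the fingers, on their centre line; the grasp point (between the pads) lies 19 mm behind it; z points along the fingers, y is the line along which they close (so a half turn about z gives the same grasp; the last joint's range is limited). The gripper opens to 85 mm and grips with 20 to 120 N. Pads are 22 mm wide; open, the fingers measure 114 mm over their backs; the gripper's body (76 mm by 85 mm) begins 54 mm behind the grasp point. The pads swing forward as they close: fully open they stand 13 mm farther back than shut.
Start: joints at [-1.399, 0.181, 1.607, -0, 1.354, -0.206], TCP at [0.212, -0.534, 0.231] pointing down, gripper open.
Joint ranges: [-2.99, 2.99], [-0.89, 2.07], [0.3, 2.58], [-1.14, 4.28], [0, 2.63], [-3.12, 3.12]. Speed limits (rad/s): [2.57, 2.57, 3.01, 3.14, 3.14, 3.14].

## Interface

Orientations are given as a unit quaternion [w, x, y, z].
In Python, from bench import ctrl gives the robot as it stands.
- The arm moves only by the tool jog_arm, never from a script. Its argument "series" is a list that holds one entry, the list of rows, each a list of 7 numbers: the shift along the tool's x, y, z in mm, then the turn, a rotation vector about the tool's x, y, z in rad, then the finger opening in mm, from 0 to 85.4. In form: [[[tx, ty, tz, rx, ry, rz, gripper], ...]]. A call has exactly 10 rows; each row shifts and turns the commanded pose from where the row before left it, along the tool's axes as they then stand; what a row does not reach is not made up. A row lasts 1/10 s, in which the tool goes at most 50 mm and 8.59 degrees, less where a joint would pass 70% of its speed; a pose out of reach is approached as far as the arm can. A call with a gripper value outside its range is refused whole. The fingers move at their own pace and stop on an object; the grip force is fixed at half the most. Time passes only in rows, so rows that do not move let the fingers close, or fill a call up. It gives the time, the measured TCP pose, the force, the opening and the grip force at its end, in the units of the state.
- ctrl.get_obs(): the state, without advancing time (a new reading comes with each control period).
- ctrl.camera(name): name is "side" or "top"; returns a dict with "frame" (420x560x3 uint8, blue, green, red), "z_map" (420x560 float32, m along the optical axis (not along the pixel's ray), 0 where there is no reading), "fx", "fy", "cx", "cy" (pixels), "xyz" and "rotation" of the camera in the world. Camera axes: x right, y down, z forward; pixel columns grow to the right and rows downward; lengths in m; the calibration is good to about 2 mm. A picture is of the moment at which its call begins.
- ctrl.hand_in(): hands the job in; it is judged then, once.
The state is a dict: "time_s": time; "q": joint angles; "dq": joint speeds; "joint_efforts": joint torques, N m; "eef_pos": TCP position; "eef_rot": TCP orientation; "wrist_force": force on the tool from outside, world axes, zero at the start; "torque": the same for the moment, N m; "opening": opening from 0.0 (shut) to 1.0 (fully open); "grasp_force": force on a finger pad.
Only numpy, scipy, OpenCV 4.12 (cv2) and the standard library are available. Lean on these libraries where they do the work, as an engineer would, in place of code of your own. Each camera call takes 0.05 s, during which the arm holds its last target. There are 200 camera calls.

## Working session

There is one attempt and no reset: what is moved stays moved. The work goes in short steps, Python scripts to look and compute and a tool call to move; the robot and the scene stay as the last step left them, time stands still between calls to the robot, and variables do not carry over. Pictures are saved under pics/ and viewed, at most 10 in all, crops included, and the job is handed in when it is done.

Besides the shell and the picture viewer there is one more tool, called after ">>>" in YAML: its name, and indented under it one key for each argument. jog_arm: Moves the arm, as the interface text tells. Its arguments: {"type":"object","properties":{"series":{"type":"array"}},"required":["series"]}

```bash
mkdir -p pics; ls; cat > h.py <<'E'
import numpy as np, cv2
from bench import ctrl
def cam(n):
    c=ctrl.camera(n); np.savez(n+'.npz',**{k:np.asarray(v) for k,v in c.items()}); return c
def R(c):
    r=np.asarray(c['rotation'],float)
    if r.shape==(3,3): return r
    from scipy.spatial.transform import Rotation as Q
    r=r.ravel(); return Q.from_quat([r[1],r[2],r[3],r[0]]).as_matrix()
def cloud(c):
    z=c['z_map']; v,u=np.mgrid[:z.shape[0],:z.shape[1]]
    p=np.stack([(u-c['cx'])/c['fx']*z,(v-c['cy'])/c['fy']*z,z],-1)
    return p@R(c).T+np.asarray(c['xyz'])
E
python3 - <<'E'
from h import *
for n in('top','side'):
    c=cam(n); cv2.imwrite(f'pics/{n}0.png',cv2.resize(c['frame'],(800,600)))
    print(n,c['xyz'],c['rotation'],c['fx'],c['cx'],c['cy'])
print(ctrl.get_obs())
E
```

```text
pics
top [ 2.84477886e-01 -3.00894397e-04  1.12856139e+00] [ 0.05724855 -0.70424878  0.70595033 -0.04889167] 444.60529026266397 277.39103676400816 211.31930085013505
side [0.10264026 0.58773955 0.7543211 ] [ 0.10061398 -0.26434875  0.88431608 -0.3714588 ] 382.908756112401 276.69861805903923 207.89525969084448
{'time_s': 0.1, 'q': array([-1.39927663e+00,  1.81467028e-01,  1.60791801e+00,  4.53314961e-05,
        1.35376884e+00, -2.06306062e-01]), 'dq': array([ 0.00136454, -0.00086842, -0.00215217,  0.00059782, -0.00020142,
       -0.00029283]), 'joint_efforts': array([-1.77006518e-04, -4.45884633e+01, -3.52233517e+01, -2.37648346e-04,
        4.13359536e-03,  1.09223163e-05]), 'eef_pos': array([ 0.21205898, -0.53394218,  0.23046924]), 'eef_rot': array([-7.80104968e-04,  9.82209587e-01,  1.87786360e-01,  3.57034571e-05]), 'wrist_force': array([0.64500295, 0.11070564, 0.1006905 ]), 'torque': array([-0.00599305, -0.0309163 , -0.00119783]), 'grasp_force': 0.0, 'opening': 0.9955952870135825}
```

View pics/top0.png

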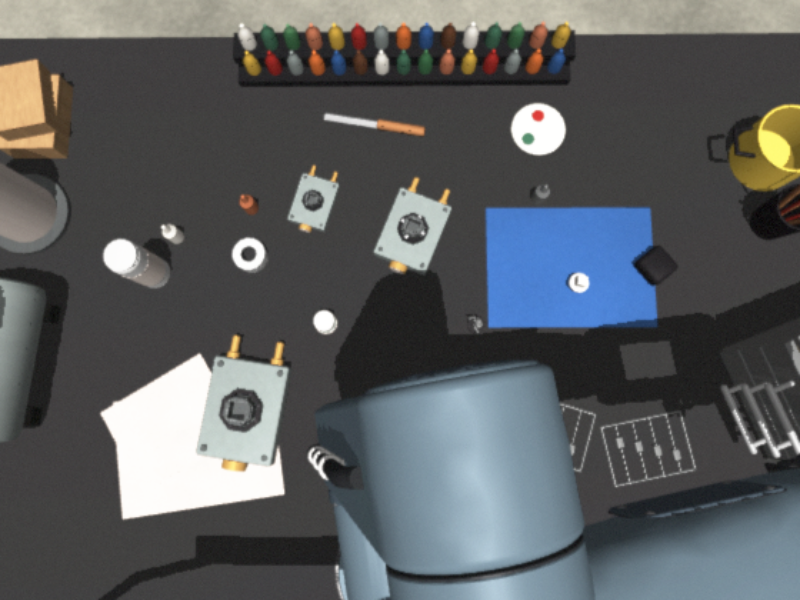

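View pics/side0.png

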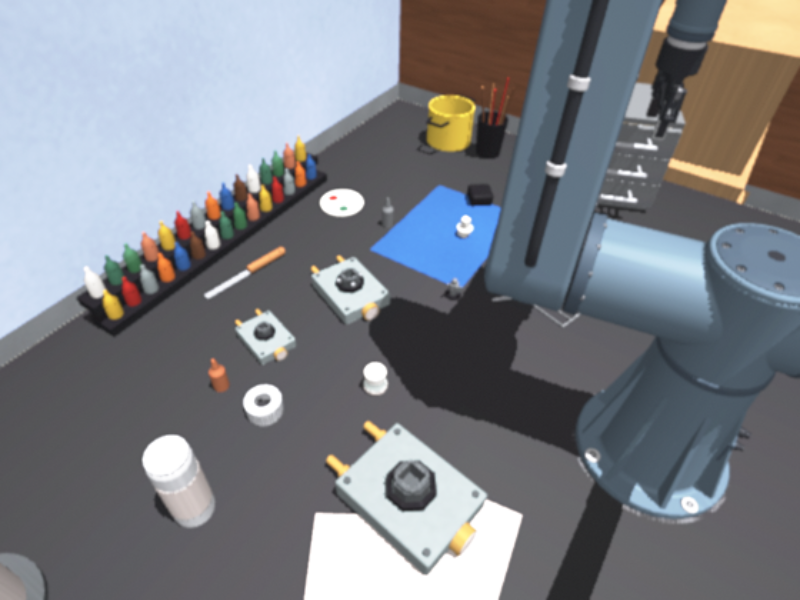

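The top view shows, in 800x600 pixels, three units: small (312,200), middle (412,230) and large (243,410). The cartridge is on the blue mat at (579,282), the collar at (249,254). The dropper bottles, figure and tape measure are near the mat and the collar.

```bash
cat > m.py <<'E'
from h import *
def load(n):
    d=np.load(n+'.npz'); return {k:d[k] for k in d.files}
c=load('top'); P=cloud(c)
def reg(P,u,v,r,lo,hi):
    u,v,r=[int(x*.7) for x in(u,v,r)]
    q=P[v-r:v+r,u-r:u+r].reshape(-1,3); return q[(q[:,2]>lo)&(q[:,2]<hi)]
def rep(s,q):
    r=cv2.minAreaRect((q[:,:2]*1000).astype(np.float32)); print(s,len(q),np.round(r[0],1),np.round(r[1],1),round(r[2],1),'z',np.round(np.percentile(q[:,2],[5,50,95])*1000,1),'circ',[np.round(x,1) for x in cv2.minEnclosingCircle((q[:,:2]*1000).astype(np.float32))])
if __name__=='__main__':
    print('desk',np.median(P[245:260,100:120,2]))
    rep('block',reg(P,412,230,52,.024,.036)); rep('boss',reg(P,412,230,40,.051,.06))
    rep('small',reg(P,312,200,40,.015,.03)); rep('big',reg(P,243,410,70,.03,.06))
    rep('collar',reg(P,249,254,25,.024,.036)); rep('cart head',reg(P,579,282,20,.036,.05)); rep('cart fl',reg(P,579,282,20,.015,.05))
    f=c['frame']
    out=np.hstack([cv2.resize(f[y-w:y+w,x-w:x+w],(400,400),interpolation=2) for x,y,w in((289,161,24),(405,198,14))])
    cv2.imwrite('pics/crop1.png',out)
E
python3 m.py
```

```text
desk -0.00010573137492131401
block 1678 [578.6 -14.8] [100.1 150.3] 67.8 z [26.5 30.2 34.1] circ [array([581.5, -15.5]), np.float64(79.5)]
boss 97 [581.  -16.1] [35.8 36.4] 17.1 z [51.7 55.3 58.9] circ [array([579.8, -14.5]), np.float64(21.1)]
small 890 [637.5 163.6] [ 70.9 110.2] 72.6 z [17.2 21.3 26.6] circ [array([638.8, 162.5]), np.float64(57.9)]
big 3661 [259.2 275.1] [131.  191.9] 81.0 z [36.6 40.6 51.8] circ [array([264.2, 274.5]), np.float64(104.3)]
collar 302 [538.9 275.4] [56.1 56.4] 0.8 z [26.4 30.1 33.8] circ [array([538.9, 275.1]), np.float64(29.4)]
cart head 49 [ 485.9 -309.1] [16.4 16.8] 73.1 z [38.2 44.1 47.1] circ [array([ 485.8, -309.1]), np.float64(10.3)]
cart fl 140 [ 485.6 -309.2] [32.6 31.1] 15.2 z [19.1 24.9 46.1] circ [array([ 485.8, -308.9]), np.float64(16.9)]
```

View pics/crop1.png

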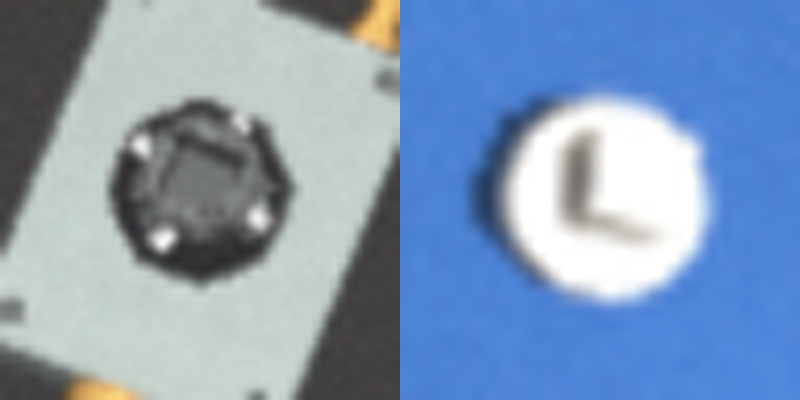

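The left crop shows the middle unit's boss, with four bright pins at crop pixels (143,147), (240,122), (260,218) and (163,240). The right crop shows the cartridge's round flange, with the square head's edges running at about 17° in the image.

```bash
cat > r.py <<'E'
from m import *
def ray(c,u,v,z):
    d=R(c)@np.array([(u-c['cx'])/c['fx'],(v-c['cy'])/c['fy'],1.]); o=np.asarray(c['xyz'])
    return o+d*(z-o[2])/d[2]
def proj(c,p):
    q=R(c).T@(np.asarray(p)-c['xyz']); return c['fx']*q[0]/q[2]+c['cx'],c['fy']*q[1]/q[2]+c['cy']
E
python3 - <<'E'
from r import *
pts=np.array([ray(c,265+(x+.5)/8.3333-.5,137+(y+.5)/8.3333-.5,.048) for x,y in((143,147),(240,122),(260,218),(163,240))])*1000
m=pts.mean(0);print('pins',m.round(1)); d=pts[:,:2]-m[:2]
print(np.hypot(*d.T).round(1),np.degrees(np.arctan2(d[:,1],d[:,0])).round(1))
# block mask by colour
f=c['frame'].astype(int); g=f.max(2)-f.min(2); M=(f.min(2)>100)&(g<45)&(P[...,2]>.022)&(P[...,2]<.038)
M[:115]=0;M[195:]=0;M[:,:255]=0;M[:,325:]=0
rep('blockc',P[M])
s=load('side'); S=cloud(s)
for n,p,r,lo,hi in(('boss',(580,-15),35,51,60),('block',(580,-15),90,24,36),('collar',(539,275),38,24,36),('head',(486,-309),20,36,50),('flange',(486,-309),24,17,25)):
    q=S.reshape(-1,3); k=(np.hypot(q[:,0]-p[0]/1e3,q[:,1]-p[1]/1e3)<r/1e3)&(q[:,2]>lo/1e3)&(q[:,2]<hi/1e3); rep('side '+n,q[k])
for n,p,r,lo,hi in(('tape',(485,-409),45,22,40),):
    q=P.reshape(-1,3); k=(np.hypot(q[:,0]-p[0]/1e3,q[:,1]-p[1]/1e3)<r/1e3*1.5)&(q[:,2]>lo/1e3)&(q[:,2]<hi/1e3); rep(n,q[k])
for n,u,v,r,lo in(('white drop',172,233,16,.03),('can',125,255,30,.12),('terra',249,204,15,.03),('pot',325,321,20,.03),('fig',475,324,15,.02),('greydrop',541,190,15,.03)):
    rep(n,reg(P,u,v,r,lo,.2))
E
```

```text
pins [582.  -16.2  48. ]
[20.6 21.8 20.8 21.4] [  58.3  -32.4 -122.9  147.1]
blockc 1625 [575.7 -13.5] [100.  143.9] 67.9 z [26.7 30.2 34.5] circ [array([581.7, -15.1]), np.float64(79.2)]
side boss 89 [581.7 -15.1] [34.7 36.7] 67.0 z [51.6 55.8 58.4] circ [array([581. , -14.5]), np.float64(19.2)]
side block 1034 [576.4 -12.8] [101.6 143.4] 66.3 z [26.7 30.7 33.3] circ [array([581.7, -15.9]), np.float64(79.5)]
side collar 361 [538.2 275.7] [55.4 56.6] 6.5 z [26.1 30.3 32.4] circ [array([539.5, 276.4]), np.float64(29.8)]
side head 34 [ 485.7 -309.7] [21.4 16.5] 74.4 z [36.7 43.2 46.9] circ [array([ 484.8, -308.4]), np.float64(11.8)]
side flange 39 [ 484.2 -306.3] [31.5 28.5] 26.2 z [19.7 22.3 24.7] circ [array([ 485.8, -308.7]), np.float64(17.3)]
tape 395 [ 513.4 -442.8] [54.7 46.2] 39.1 z [25.1 31.8 35.7] circ [array([ 512.6, -442.3]), np.float64(31.9)]
white drop 96 [574.9 411.5] [20.8 23.6] 58.5 z [33.  45.8 68.8] circ [array([577.2, 412.5]), np.float64(13.3)]
can 565 [508.  448.2] [52.9 52.6] 1.3 z [125.7 149.3 152.9] circ [array([508.9, 448.6]), np.float64(27.8)]
terra 92 [630.  277.9] [22.8 23.5] 45.5 z [34.  46.5 67. ] circ [array([630.9, 278.9]), np.float64(13.0)]
pot 160 [416.8 137.9] [32.1 32.1] 0.8 z [38.4 42.3 45.3] circ [array([417.7, 138.2]), np.float64(17.4)]
fig 55 [ 414.  -125.3] [28.6 16. ] 33.6 z [24.5 33.2 44.5] circ [array([ 411.7, -122. ]), np.float64(14.5)]
greydrop 94 [ 645.2 -245.6] [23.5 24.1] 45.3 z [34.5 46.5 68.4] circ [array([ 646.3, -245.6]), np.float64(13.0)]
```

>>> jog_arm:
  series:
    - [[42.2,-13.5,13.8,0,0,0,50],[42.2,-13.5,13.8,0,0,0,50],[42.2,-13.5,13.8,0,0,0,50],[42.2,-13.5,13.8,0,0,0,50],[42.2,-13.5,13.8,0,0,0,50],[42.2,-13.5,13.8,0,0,0,50],[42.2,-13.5,13.8,0,0,0,50],[42.2,-13.5,13.8,0,0,0,50],[0,0,0,0,0,-0.149,50],[0,0,0,0,0,-0.149,50]]

```text
time_s: 1.1
eef_pos: [0.4866, -0.3074, 0.1196]
eef_rot: [-0.001, 0.942, 0.336, -0.001]
wrist_force: [0.2, -0.3, 0.2]
opening: 0.587
grasp_force: 0.0
```

>>> jog_arm:
  series:
    - [[0,0,0,0,0,-0.149,50],[0,0,0,0,0,-0.149,50],[0,0,0,0,0,-0.149,50],[0,0,0,0,0,-0.149,50],[0,0,10,0,0,0,50],[0,0,10,0,0,0,50],[0,0,0,0,0,0,50],[0,0,0,0,0,0,50],[0,0,0,0,0,0,50],[0,0,0,0,0,0,50]]

```text
time_s: 2.1
eef_pos: [0.4863, -0.3097, 0.1012]
eef_rot: [0.0, 0.805, 0.594, 0.0]
wrist_force: [-0.3, -0.6, -0.6]
opening: 0.585
grasp_force: 0.0
```

```bash
cat > g.py <<'E'
import sys
from h import *
# usage: g.py x y z(mm) yaw(deg of tool x) -> needed turn and tool-axis shift (before turning)
from scipy.spatial.transform import Rotation as Q
def st(o=None):
    o=o or ctrl.get_obs(); w=o['eef_rot']; M=Q.from_quat([w[1],w[2],w[3],w[0]]).as_matrix()
    return o,M
if __name__=='__main__':
    o,M=st(); p=o['eef_pos']*1000; a=np.degrees(np.arctan2(M[1,0],M[0,0]))
    print('t',round(o['time_s'],2),'p',p.round(1),'yaw',a.round(2),'tilt',M[:,2].round(3),'F',o['wrist_force'].round(1),'T',o['torque'].round(2),'open',round(o['opening']*85.4,1),'grip',round(o['grasp_force'],1),'q',o['q'].round(2))
    if len(sys.argv)>3:
        t=np.array(list(map(float,sys.argv[1:4]))); print('shift tool',(M.T@(t-p)).round(1))
        if len(sys.argv)>4: print('rz',np.radians(-(float(sys.argv[4])-a)).round(3))
E
python3 g.py 485.7 -309 25 73
```

```text
t 2.1 p [ 486.3 -309.7  101.2] yaw 72.84 tilt [ 0. -0. -1.] F [-0.3 -0.6 -0.6] T [-0.02  0.04 -0.01] open 49.9 grip 0.0 q [-0.77  0.33  1.7  -0.    1.1  -0.47]
shift tool [ 0.6 -0.8 76.2]
rz -0.003
```

>>> jog_arm:
  series:
    - [[0.6,-0.8,20,0,0,0,50],[0,0,20,0,0,0,50],[0,0,20,0,0,0,50],[0,0,10,0,0,0,50],[0,0,6,0,0,0,50],[0,0,0,0,0,0,10],[0,0,0,0,0,0,10],[0,0,0,0,0,0,10],[0,0,0,0,0,0,10],[0,0,0,0,0,0,10]]

```text
time_s: 3.1
eef_pos: [0.4862, -0.3094, 0.026]
eef_rot: [0.001, 0.805, 0.594, 0.0]
wrist_force: [0.7, -0.2, 6.1]
opening: 0.168
grasp_force: 59.6
```

```bash
python3 g.py; python3 - <<'E'
from h import *
c=cam('side'); cv2.imwrite('pics/s1.png',cv2.resize(c['frame'][100:240,240:420],(720,560),interpolation=2))
E
```

```text
t 3.1 p [ 486.2 -309.4   26. ] yaw 72.87 tilt [ 0.002 -0.001 -1.   ] F [ 0.7 -0.2  6.1] T [ 0.04  0.02 -0.  ] open 14.3 grip 59.6 q [-0.77  0.45  1.73 -0.    0.96 -0.47]
```

View pics/s1.png

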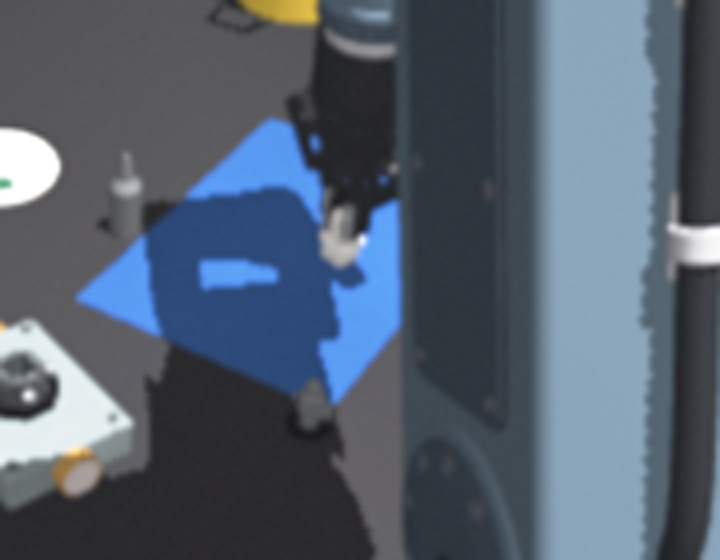

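>>> jog_arm:
  series:
    - [[0,0,-45,0,0,0,10],[0,0,-45,0,0,0,10],[44.1,0.6,0,0,0,0,10],[44.1,0.6,0,0,0,0,10],[44.1,0.6,0,0,0,0,10],[44.1,0.6,0,0,0,0,10],[44.1,0.6,0,0,0,0,10],[44.1,0.6,0,0,0,0,10],[44.1,0.6,0,0,0,0,10],[0,0,0,0,0,0.087,10]]

```text
time_s: 4.15
eef_pos: [0.581, -0.0098, 0.1148]
eef_rot: [-0.001, 0.828, 0.56, 0.001]
wrist_force: [0.3, -1.0, 0.7]
opening: 0.169
grasp_force: 59.1
```

>>> jog_arm:
  series:
    - [[0,0,5,0,0,0,10],[0,0,5,0,0,0,10],[0,0,5,0,0,0,10],[0,0,5,0,0,0,10],[0,0,0,0,0,0,10],[0,0,0,0,0,0,10],[0,0,0,0,0,0,10],[0,0,0,0,0,0,10],[0,0,0,0,0,0,10],[0,0,0,0,0,0,10]]

```text
time_s: 5.15
eef_pos: [0.5805, -0.0149, 0.095]
eef_rot: [0.0, 0.83, 0.558, 0.0]
wrist_force: [0.4, -0.6, -0.4]
opening: 0.17
grasp_force: 59.1
```

```bash
python3 g.py 581.2 -15.3 92 67.9; python3 - <<'E'
from r import *
c=cam('side'); u,v=proj(c,(.581,-.015,.065)); u,v=int(u),int(v); print(u,v)
cv2.imwrite('pics/s2.png',cv2.resize(c['frame'][v-40:v+40,u-50:u+50],(750,600),interpolation=2))
q=cloud(c).reshape(-1,3); d=np.hypot(q[:,0]-.581,q[:,1]+.015)
for lo,hi in((.086,.094),(.072,.084)):
    k=(d<.03)&(q[:,2]>lo)&(q[:,2]<hi); 
    if k.sum()>5: rep(f'{lo}',q[k])
E
```

```text
t 5.15 p [580.5 -14.9  95. ] yaw 67.89 tilt [ 0. -0. -1.] F [ 0.4 -0.6 -0.4] T [ 0.01 -0.01 -0.01] open 14.5 grip 59.1 q [-0.23  0.35  1.7   0.    1.1   0.16]
shift tool [-0.1  0.8  3. ]
rz -0.0
244 189
0.086 46 [576.8  -9.4] [32.2 21. ] 27.8 z [88.9 91.9 93.2] circ [array([579.1, -13.8]), np.float64(16.4)]
0.072 27 [577.9  -9.4] [27.6 12.2] 24.3 z [72.6 76.8 82.4] circ [array([580.3, -14.6]), np.float64(13.8)]
```

View pics/s2.png

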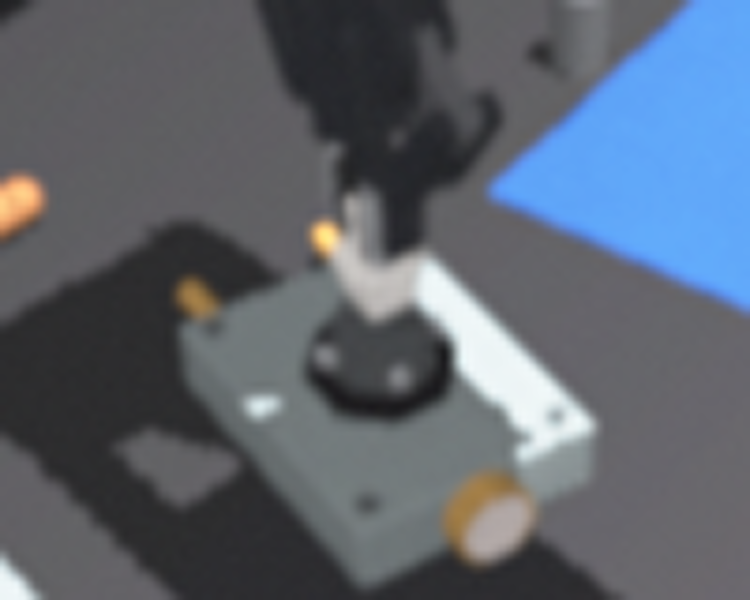

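The cartridge hangs centred over the boss: its foot is at about (375,310) and the boss top at about (385,350). I'm starting the insertion.

>>> jog_arm:
  series:
    - [[0,0.8,4,0,0,0,10],[0,0,4,0,0,0,10],[0,0,3,0,0,0,10],[0,0,1.5,0,0,0,10],[0,0,1.5,0,0,0,10],[0,0,1,0,0,0,10],[0,0,1,0,0,0,10],[0,0,1,0,0,0,10],[0,0,1,0,0,0,10],[0,0,0,0,0,0,10]]

```text
time_s: 6.2
eef_pos: [0.5818, -0.0155, 0.0773]
eef_rot: [0.001, 0.83, 0.558, 0.001]
wrist_force: [2.2, -0.1, 0.8]
opening: 0.171
grasp_force: 59.2
```

```bash
python3 g.py 581.2 -15.3 64 67.9
```

```text
t 6.2 p [581.8 -15.5  77.3] yaw 67.88 tilt [ 0.002 -0.    -1.   ] F [ 2.2 -0.1  0.8] T [-0.09 -0.26 -0.04] open 14.6 grip 59.2 q [-0.23  0.38  1.7  -0.    1.06  0.16]
shift tool [-0.1 -0.7 13.3]
rz -0.0
```

>>> jog_arm:
  series:
    - [[0,0.4,2,0,0,0,10],[0,0,2,0,0,0,10],[0,0,2,0,0,0,10],[0,0,2,0,0,0,10],[0,0,2,0,0,0,10],[0,0,1,0,0,0,10],[0,0,1,0,0,0,10],[0,0,1,0,0,0,10],[0,0,1,0,0,0,10],[0,0,0,0,0,0,10]]

```text
time_s: 7.2
eef_pos: [0.5819, -0.0155, 0.064]
eef_rot: [0.0, 0.83, 0.558, 0.0]
wrist_force: [-1.6, 0.1, 8.6]
opening: 0.173
grasp_force: 60.2
```

```bash
python3 g.py 581.2 -15.3 64 67.9
```

```text
t 7.2 p [581.9 -15.5  64. ] yaw 67.89 tilt [ 0.001 -0.    -1.   ] F [-1.6  0.1  8.6] T [-0.18  0.14 -0.09] open 14.7 grip 60.2 q [-0.23  0.4   1.7  -0.    1.04  0.16]
shift tool [-0.1 -0.7  0. ]
rz -0.0
```

>>> jog_arm:
  series:
    - [[0,0,0,0,0,0,60],[0,0,0,0,0,0,60],[0,0,0,0,0,0,60],[0,0,0,0,0,0,60],[0,0,-10,0,0,0,60],[0,0,-30,0,0,0,85],[0,0,-40,0,0,0,85],[36.2,-21.3,0,0,0,0,85],[36.2,-21.3,0,0,0,0,85],[36.2,-21.3,0,0,0,0,85]]

```text
time_s: 8.2
eef_pos: [0.5633, 0.1102, 0.1443]
eef_rot: [0.0, 0.83, 0.558, 0.001]
wrist_force: [-0.0, -0.7, -0.0]
opening: 0.999
grasp_force: 0.0
```

>>> jog_arm:
  series:
    - [[36.2,-21.3,0,0,0,0,85],[36.2,-21.3,0,0,0,0,85],[36.2,-21.3,0,0,0,0,85],[36.2,-21.3,0,0,0,0,85],[0,0,15,0,0,0,85],[0,0,15,0,0,0,85],[0,0,0,0,0,0,85],[0,0,0,0,0,0,85],[0,0,0,0,0,0,85],[0,0,0,0,0,0,85]]

```text
time_s: 9.2
eef_pos: [0.5396, 0.2747, 0.1136]
eef_rot: [0.0, 0.83, 0.558, 0.001]
wrist_force: [-0.8, -0.5, 1.2]
opening: 0.989
grasp_force: 0.0
```

```bash
python3 g.py 538.9 275.5 3 67.9; python3 - <<'E'
from r import *
for n in('top','side'):
    c=cam(n); q=cloud(c).reshape(-1,3); d=np.hypot(q[:,0]-.5815,q[:,1]+.0155)
    for lo,hi,r in((.076,.09,.02),(.055,.064,.022),(.025,.035,.09)):
        k=(d<r)&(q[:,2]>lo)&(q[:,2]<hi)
        if k.sum()>5: rep(n+f' {lo}',q[k])
    d=np.hypot(q[:,0]-.539,q[:,1]-.2755);k=(d<.038)&(q[:,2]>.024)&(q[:,2]<.036)
    if k.sum()>5:rep('collar',q[k])
u,v=proj(c,(.581,-.015,.065)); u,v=int(u),int(v)
cv2.imwrite('pics/s3.png',cv2.resize(c['frame'][v-40:v+40,u-50:u+50],(750,600),interpolation=2))
E
```

```text
t 9.2 p [539.6 274.7 113.6] yaw 67.8 tilt [ 0.001  0.    -1.   ] F [-0.8 -0.5  1.2] T [-0.03 -0.02 -0.01] open 84.5 grip 0.0 q [0.28 0.37 1.62 0.   1.15 0.66]
shift tool [  0.3  -1.1 110.6]
rz -0.002
top 0.076 48 [581.8 -15.7] [15.6 16.9] 71.1 z [77.  82.  84.7] circ [array([582.2, -15.2]), np.float64(10.5)]
top 0.055 92 [581.3 -15.5] [32.2 33.6] 89.3 z [55.9 59.9 63.2] circ [array([581.4, -15.3]), np.float64(18.3)]
top 0.025 1622 [576.  -13.8] [100.  144.3] 67.8 z [26.6 30.3 33.5] circ [array([581.4, -15.6]), np.float64(79.3)]
collar 272 [539.5 271.8] [56.8 49.6] 10.6 z [26.1 30.  33.6] circ [array([538.9, 275.2]), np.float64(29.6)]
side 0.076 40 [581.5 -14.6] [17.1 16.9] 66.9 z [76.7 81.9 84.5] circ [array([581.6, -14. ]), np.float64(10.2)]
side 0.055 67 [579.1 -13.2] [33.2 30.4] 46.0 z [56.1 60.5 63.1] circ [array([580.1, -14.8]), np.float64(18.2)]
side 0.025 964 [575.7 -13.3] [100.7 144.3] 67.8 z [27.1 30.8 33.2] circ [array([581.7, -15.9]), np.float64(79.5)]
collar 362 [538.4 275.1] [55.  57.3] 44.8 z [25.8 30.2 32.4] circ [array([538.7, 275.1]), np.float64(29.5)]
```

View pics/s3.png

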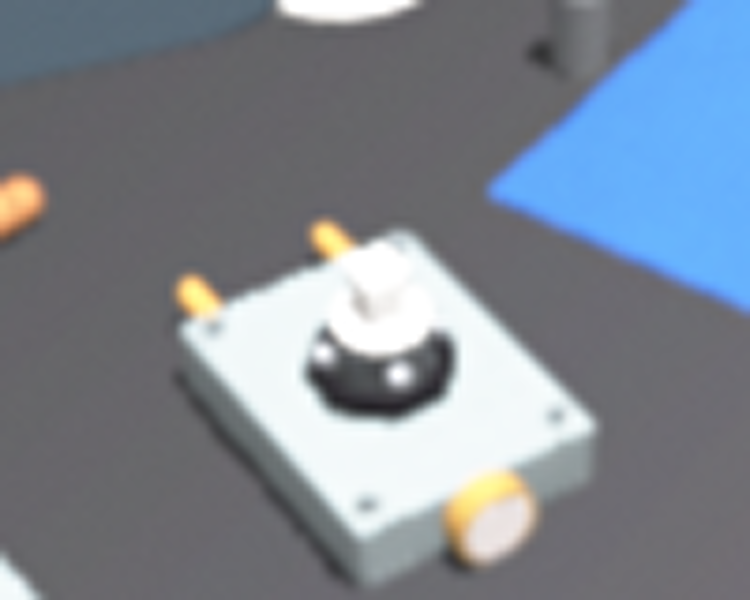

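The cartridge is seated: its flange at (385,320) lies on the boss and its head stands at z≈82 mm. Next is the collar grasp.

>>> jog_arm:
  series:
    - [[0,-0.9,30,0,0,0,85],[0,0,30,0,0,0,85],[0,0,25,0,0,0,85],[0,0,15,0,0,0,85],[0,0,8,0,0,0,85],[0,0,2.5,0,0,0,85],[0,0,0,0,0,0,40],[0,0,0,0,0,0,40],[0,0,0,0,0,0,40],[0,0,0,0,0,0,40]]

```text
time_s: 10.3
eef_pos: [0.5394, 0.2763, 0.0041]
eef_rot: [0.0, 0.83, 0.558, 0.001]
wrist_force: [-0.8, 0.2, 6.7]
opening: 0.642
grasp_force: 64.0
```

```bash
python3 g.py 538.8 275.2 3 67.9; python3 - <<'E'
from r import *
for n in('side',):
    c=cam(n); q=cloud(c).reshape(-1,3)
    d=np.hypot(q[:,0]-.539,q[:,1]-.2755);k=(d<.031)&(q[:,2]>.024)&(q[:,2]<.034)
    if k.sum()>5:rep('collar',q[k])
u,v=proj(c,(.539,.275,.03)); u,v=int(u),int(v)
cv2.imwrite('pics/s4.png',cv2.resize(c['frame'][v-40:v+40,u-50:u+50],(750,600),interpolation=2))
E
```

```text
t 10.3 p [539.4 276.3   4.1] yaw 67.89 tilt [ 0.003  0.001 -1.   ] F [-0.8  0.2  6.7] T [0.02 0.2  0.  ] open 54.8 grip 64.0 q [0.28 0.53 1.65 0.   0.95 0.66]
shift tool [-1.2 -0.1  1.1]
rz -0.0
collar 141 [537.5 281.8] [48.6 48.3] 33.9 z [25.6 30.3 33. ] circ [array([539.8, 277.5]), np.float64(30.1)]
```

View pics/s4.png

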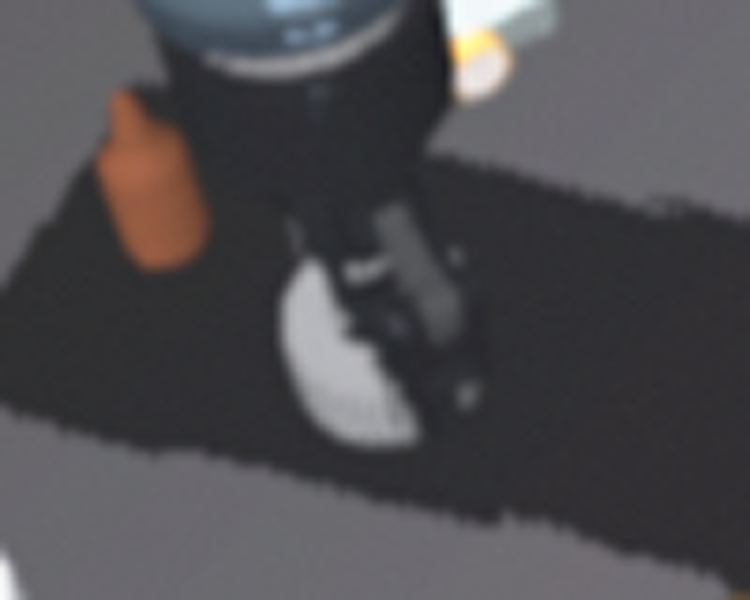

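The fingers are closed on the collar at (350,350), and it looks level. I'm lifting it and carrying it to a point above the boss.

>>> jog_arm:
  series:
    - [[0,0,-20,0,0,0,40],[0,0,-43,0,0,0,40],[0,0,-43,0,0,0,40],[-36.3,21.3,0,0,0,0,40],[-36.3,21.3,0,0,0,0,40],[-36.3,21.3,0,0,0,0,40],[-36.3,21.3,0,0,0,0,40],[-36.3,21.3,0,0,0,0,40],[-36.3,21.3,0,0,0,0,40],[-36.3,21.3,0,0,0,0,40]]

```text
time_s: 11.35
eef_pos: [0.5803, -0.0174, 0.1086]
eef_rot: [0.0, 0.83, 0.558, 0.0]
wrist_force: [1.6, -0.1, -1.2]
opening: 0.642
grasp_force: 63.8
```

>>> jog_arm:
  series:
    - [[0,0,0,0,0,0,40],[0,0,0,0,0,0,40],[0,0,0,0,0,0,40],[0,0,0,0,0,0,40],[0,0,0,0,0,0,40],[0,0,0,0,0,0,40],[0,0,0,0,0,0,40],[0,0,0,0,0,0,40],[0,0,0,0,0,0,40],[0,0,0,0,0,0,40]]

```text
time_s: 12.35
eef_pos: [0.5804, -0.0158, 0.1084]
eef_rot: [0.0, 0.83, 0.558, 0.0]
wrist_force: [-0.3, 0.1, -0.6]
opening: 0.641
grasp_force: 63.8
```

```bash
python3 g.py 581.9 -14.9 94 67.9; python3 - <<'E'
from r import *
for n in('side','top'):
    c=cam(n); q=cloud(c).reshape(-1,3)
    d=np.hypot(q[:,0]-.5817,q[:,1]+.0154)
    for lo,hi in((.1,.108),(.108,.126),(.127,.139)):
        k=(d<.0305)&(q[:,2]>lo)&(q[:,2]<hi)
        if k.sum()>5:
            rep(n+f' {lo}',q[k])
            if n=='side' and lo==.108:
                from scipy.optimize import least_squares
                s=q[k]; # knurled side wall radius ~28.5
                dd=np.hypot(s[:,0]-.5817,s[:,1]+.0154); s=s[dd>.025]
                f=least_squares(lambda x:np.hypot(s[:,0]*1e3-x[0],s[:,1]*1e3-x[1])-28.5,[581.7,-15.4],loss='soft_l1'); print('fit',f.x,len(s))
    if n=='side':
        u,v=proj(c,(.581,-.015,.12)); u,v=int(u),int(v)
        cv2.imwrite('pics/s5.png',cv2.resize(c['frame'][v-40:v+60,u-60:u+60],(720,600),interpolation=2))
E
```

```text
t 12.35 p [580.4 -15.8 108.4] yaw 67.88 tilt [ 0. -0. -1.] F [-0.3  0.1 -0.6] T [0.   0.03 0.01] open 54.8 grip 63.8 q [-0.23  0.33  1.69  0.    1.12  0.15]
shift tool [ 1.4  1.  14.4]
rz -0.0
side 0.1 17 [586.3  -7.2] [33.5 57.2] 58.7 z [104.9 106.3 107.8] circ [array([581.2, -15.6]), np.float64(29.0)]
side 0.108 98 [588.6  -8.2] [33.7 57.6] 42.3 z [109.2 116.3 125. ] circ [array([582.4, -13.8]), np.float64(29.0)]
fit [580.45389271 -16.88785035] 77
side 0.127 146 [587.1 -10.6] [39.8 54.1] 21.0 z [129.6 135.1 137.3] circ [array([581.9, -14. ]), np.float64(29.0)]
```

View pics/s5.png

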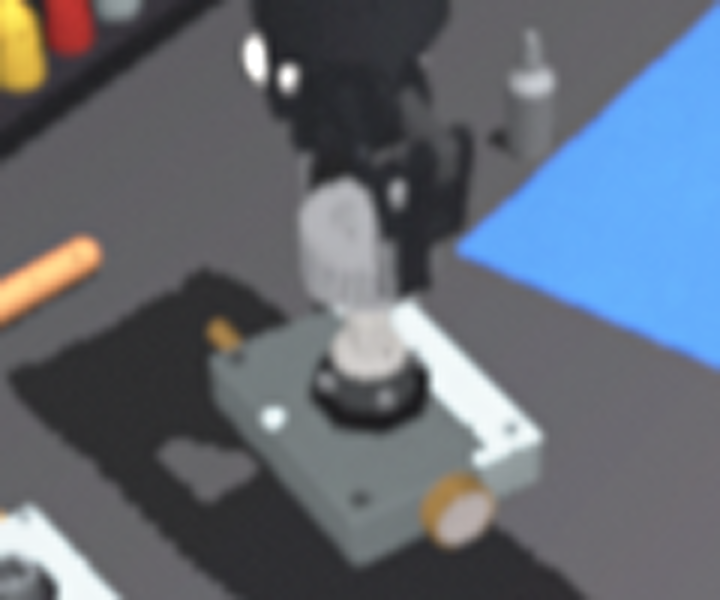

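The collar is held level above the boss. My fit puts its centre about 1 mm off the TCP along −tool x, so I'll correct for that and lower it.

>>> jog_arm:
  series:
    - [[1.9,1.0,5,0,0,0,40],[0,0,8,0,0,0,40],[0,0,8,0,0,0,40],[0,0,8,0,0,0,40],[0,0,8,0,0,0,40],[0,0,6,0,0,0,40],[0,0,4,0,0,0,40],[0,0,3,0,0,0,40],[0,0,2,0,0,0,40],[0,0,0,0,0,0,40]]

```text
time_s: 13.45
eef_pos: [0.5821, -0.0144, 0.0563]
eef_rot: [-0.0, 0.83, 0.558, -0.0]
wrist_force: [-0.9, 0.7, -1.7]
opening: 0.644
grasp_force: 63.8
```

>>> jog_arm:
  series:
    - [[0,0,1,0,0,0,40],[0,0,1,0,0,0,40],[0,0,1,0,0,0,40],[0,0,0.5,0,0,0,40],[0,0,0,0,0,0,40],[0,0,0,0,0,0,40],[0,0,0,0,0,0,40],[0,0,0,0,0,0,40],[0,0,0,0,0,0,40],[0,0,0,0,0,0,40]]

```text
time_s: 14.45
eef_pos: [0.5821, -0.0143, 0.0529]
eef_rot: [0.0, 0.83, 0.558, 0.0]
wrist_force: [-0.9, 0.3, -1.8]
opening: 0.644
grasp_force: 63.8
```

```bash
python3 g.py 582.1 -14.4 52 67.9
```

```text
t 14.45 p [582.1 -14.3  52.9] yaw 67.88 tilt [ 0.  0. -1.] F [-0.9  0.3 -1.8] T [-0.   -0.02 -0.01] open 55.0 grip 63.8 q [-0.23  0.42  1.71  0.    1.02  0.16]
shift tool [-0.   0.   0.9]
rz -0.0
```

>>> jog_arm:
  series:
    - [[0,0,0.8,0,0,0,40],[0,0,0.7,0,0,0,40],[0,0,0.7,0,0,0,40],[0,0,0,0,0,0,40],[0,0,0,0,0,0,40],[0,0,0,0,0,0,40],[0,0,0,0,0,0,40],[0,0,0,0,0,0,40],[0,0,0,0,0,0,40],[0,0,0,0,0,0,40]]

```text
time_s: 15.45
eef_pos: [0.5824, -0.0144, 0.0519]
eef_rot: [0.0, 0.83, 0.558, 0.0]
wrist_force: [-3.1, 1.0, 8.3]
opening: 0.644
grasp_force: 65.0
```

```bash
python3 g.py 582.1 -14.4 52 67.9
```

```text
t 15.45 p [582.4 -14.4  51.9] yaw 67.89 tilt [ 0. -0. -1.] F [-3.1  1.   8.3] T [ 0.14  0.68 -0.03] open 55.0 grip 65.0 q [-0.23  0.42  1.71 -0.    1.02  0.16]
shift tool [-0.1 -0.2 -0.1]
rz -0.0
```

>>> jog_arm:
  series:
    - [[0,0.05,0,0,0,0.05,40],[0,0.05,0,0,0,0.05,40],[0,0.05,0,0,0,0.05,40],[0,0.05,0,0,0,0.05,40],[0,0.05,0,0,0,0.05,40],[0,0.05,0,0,0,0.05,40],[0,0.05,0,0,0,0.05,40],[0,0.05,0,0,0,0.05,40],[0,0,0,0,0,0,40],[0,0,0,0,0,0,40]]

```text
time_s: 16.45
eef_pos: [0.5829, -0.0144, 0.0519]
eef_rot: [0.0, 0.924, 0.382, 0.0]
wrist_force: [-2.3, 1.8, 7.7]
opening: 0.638
grasp_force: 64.8
```

```bash
python3 g.py
```

```text
t 16.45 p [582.9 -14.4  51.9] yaw 44.95 tilt [ 0.001  0.    -1.   ] F [-2.3  1.8  7.7] T [ 0.26  0.52 -0.08] open 54.5 grip 64.8 q [-0.23  0.42  1.71  0.    1.02  0.56]
```

>>> jog_arm:
  series:
    - [[-0.3,-0.3,0.3,0,0,0.05,40],[0,0.05,0,0,0,0.05,40],[0,0.05,0,0,0,0.05,40],[0,0.05,0,0,0,0.05,40],[0,0.05,0,0,0,0.05,40],[0,0.05,0,0,0,0.05,40],[0,0.05,0,0,0,0.05,40],[0,0.05,0,0,0,0.05,40],[0,0,0,0,0,0,40],[0,0,0,0,0,0,40]]

```text
time_s: 17.45
eef_pos: [0.5839, -0.0154, 0.0521]
eef_rot: [0.001, 0.982, 0.191, 0.002]
wrist_force: [0.3, 0.1, 7.3]
opening: 0.639
grasp_force: 64.6
```

```bash
python3 g.py
```

```text
t 17.45 p [583.9 -15.4  52.1] yaw 22.03 tilt [ 0.004 -0.001 -1.   ] F [0.3 0.1 7.3] T [-0.06  0.03 -0.09] open 54.6 grip 64.6 q [-0.23  0.42  1.71 -0.    1.01  0.96]
```

>>> jog_arm:
  series:
    - [[-0.9,-0.7,0,0,0,0,40],[0,0.05,0,0,0,0.05,40],[0,0.05,0,0,0,0.05,40],[0,0.05,0,0,0,0.05,40],[0,0.05,0,0,0,0.05,40],[0,0.05,0,0,0,0.05,40],[0,0.05,0,0,0,0.05,40],[0,0.05,0,0,0,0.05,40],[0,0,0,0,0,0,40],[0,0,0,0,0,0,40]]

```text
time_s: 18.45
eef_pos: [0.5828, -0.0152, 0.052]
eef_rot: [0.0, 1.0, 0.017, 0.002]
wrist_force: [-0.2, -0.2, 7.5]
opening: 0.637
grasp_force: 64.8
```

```bash
python3 g.py
```

```text
t 18.45 p [582.8 -15.2  52. ] yaw 1.98 tilt [ 0.003 -0.001 -1.   ] F [-0.2 -0.2  7.5] T [-0.03 -0.04 -0.15] open 54.4 grip 64.8 q [-0.23  0.42  1.71  0.    1.01  1.31]
```

>>> jog_arm:
  series:
    - [[0,0.05,0,0,0,0.05,40],[0,0.05,0,0,0,0.05,40],[0,0.05,0,0,0,0.05,40],[0,0.05,0,0,0,0.05,40],[0,0.05,0,0,0,0.05,40],[0,0.05,0,0,0,0.05,40],[0,0.05,0,0,0,0.05,40],[0,0.05,0,0,0,0.05,40],[0,0,0,0,0,0,40],[0,0,0,0,0,0,40]]

```text
time_s: 19.45
eef_pos: [0.5826, -0.0156, 0.0519]
eef_rot: [0.0, 0.983, -0.182, 0.002]
wrist_force: [0.1, -0.2, 7.3]
opening: 0.639
grasp_force: 64.7
```

```bash
python3 g.py
```

```text
t 19.45 p [582.6 -15.6  51.9] yaw -20.93 tilt [ 0.003 -0.001 -1.   ] F [ 0.1 -0.2  7.3] T [ 0.09 -0.09 -0.07] open 54.6 grip 64.7 q [-0.23  0.42  1.71  0.    1.01  1.71]
```

>>> jog_arm:
  series:
    - [[0,0.04,0.5,0,0,0.04,40],[0,0.04,0,0,0,0.04,40],[0,0.04,0,0,0,0.04,40],[0,0.04,0,0,0,0.04,40],[0,0.04,0,0,0,0.04,40],[0,0.04,0,0,0,0.04,40],[0,0.04,0,0,0,0.04,40],[0,0.04,0,0,0,0.04,40],[0,0.04,0,0,0,0.04,40],[0,0.04,0,0,0,0.04,40]]

```text
time_s: 20.45
eef_pos: [0.5803, -0.0159, 0.0507]
eef_rot: [0.001, 0.928, -0.374, -0.001]
wrist_force: [-7.4, 2.8, 14.2]
opening: 0.637
grasp_force: 65.5
```

```bash
python3 g.py
```

```text
t 20.45 p [580.3 -15.9  50.7] yaw -43.87 tilt [-0.002 -0.001 -1.   ] F [-7.4  2.8 14.2] T [-0.16  1.27  0.24] open 54.4 grip 65.5 q [-0.23  0.42  1.71 -0.    1.02  2.11]
```

>>> jog_arm:
  series:
    - [[0,0,0,0,0,-0.03,40],[0,0,0,0,0,-0.03,40],[0,0,0,0,0,-0.03,40],[0,0,0,0,0,0,40],[0,0,0,0,0,0,40],[0,0,0,0,0,0,40],[0,0,0,0,0,0,40],[0,0,0,0,0,0,40],[0,0,0,0,0,0,40],[0,0,0,0,0,0,40]]

```text
time_s: 21.45
eef_pos: [0.5816, -0.0158, 0.0513]
eef_rot: [0.0, 0.944, -0.331, 0.001]
wrist_force: [-2.2, 0.8, 9.0]
opening: 0.639
grasp_force: 65.0
```

```bash
python3 g.py; python3 - <<'E'
from r import *
c=cam('side'); q=cloud(c).reshape(-1,3)
u,v=proj(c,(.581,-.015,.06)); u,v=int(u),int(v)
cv2.imwrite('pics/s6.png',cv2.resize(c['frame'][v-30:v+30,u-40:u+40],(800,600),interpolation=2))
E
```

```text
t 21.45 p [581.6 -15.8  51.3] yaw -38.68 tilt [ 0.001 -0.001 -1.   ] F [-2.2  0.8  9. ] T [-0.05  0.38 -0.06] open 54.6 grip 65.0 q [-0.23  0.42  1.71 -0.    1.01  2.02]
```

View pics/s6.png

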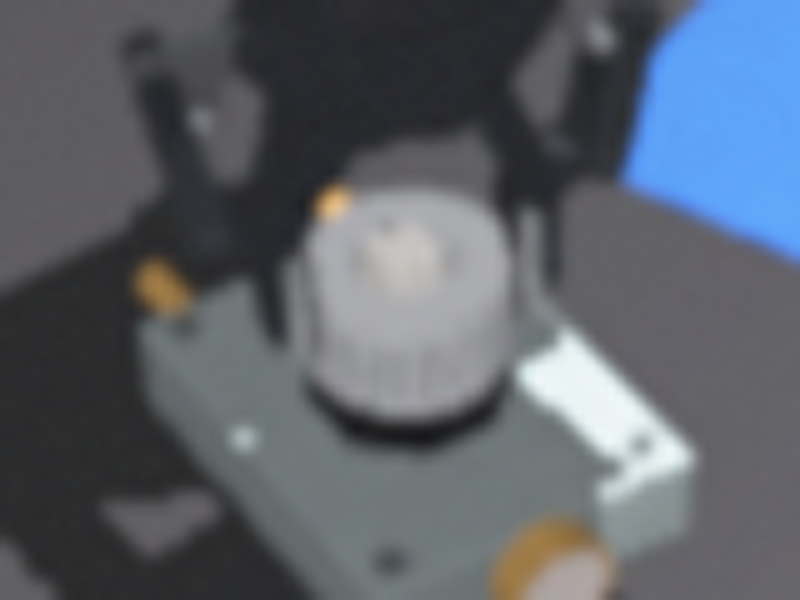

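The collar sits over the cartridge head on the pins and looks level. I'll measure its tilt and centre from the depth data.

```bash
cat > cm.py <<'E'
from r import *
from scipy.optimize import least_squares
def meas(zt):
    c=cam('side'); P3=cloud(c); Z=P3.reshape(-1,3)*1e3; g=c['frame'].reshape(-1,3).astype(int)
    d=np.hypot(Z[:,0]-581.7,Z[:,1]+15.4); br=(g.min(1)>75)
    k=br&(d<28)&(d>15)&(abs(Z[:,2]-zt)<4); s=Z[k]
    f=least_squares(lambda x:x[0]+x[1]*(s[:,0]-581.7)+x[2]*(s[:,1]+15.4)-s[:,2],[zt,0,0],loss='soft_l1'); print('top plane',f.x.round(3),k.sum())
    k=br&(d<33)&(d>24)&(Z[:,2]<zt-5)&(Z[:,2]>zt-24); s=Z[k]
    f=least_squares(lambda x:np.hypot(s[:,0]-x[0],s[:,1]-x[1])-28.5,[581.7,-15.4],loss='soft_l1'); print('centre',f.x.round(2),k.sum(),'rms',np.sqrt(2*f.cost/len(s)).round(2))
if __name__=='__main__':
    import sys; meas(float(sys.argv[1]))
E
python3 cm.py 78; python3 cm.py 78
```

```text
top plane [ 7.7898e+01  7.0000e-03 -1.2000e-02] 165
centre [581.77 -16.36] 117 rms 1.14
top plane [ 7.7784e+01  1.3000e-02 -1.3000e-02] 164
centre [581.8  -16.28] 123 rms 1.06
```

>>> jog_arm:
  series:
    - [[-0.7,-0.1,0,0,0,0,40],[0,0,0,0,0,-0.03,40],[0,0,0,0,0,-0.03,40],[0,0,0,0,0,-0.03,40],[0,0,0,0,0,-0.03,40],[0,0,0,0,0,0,40],[0,0,0,0,0,0,40],[0,0,0,0,0,0,40],[0,0,0,0,0,0,40],[0,0,0,0,0,0,40]]

```text
time_s: 22.6
eef_pos: [0.5809, -0.0153, 0.0501]
eef_rot: [0.0, 0.962, -0.274, 0.001]
wrist_force: [4.5, -1.3, 0.0]
opening: 0.639
grasp_force: 64.1
```

```bash
python3 g.py; python3 cm.py 78
```

```text
t 22.6 p [580.9 -15.3  50.1] yaw -31.82 tilt [ 0.001 -0.    -1.   ] F [ 4.5 -1.3  0. ] T [-0.35 -0.66 -0.05] open 54.6 grip 64.1 q [-0.23  0.42  1.71 -0.    1.01  1.9 ]
top plane [ 7.6925e+01  3.0000e-03 -7.0000e-03] 150
centre [580.89 -15.86] 118 rms 1.09
```

It dropped at yaw −32°: the top is 1 mm lower and Fz is about 0. I'm centring it and pushing down.

>>> jog_arm:
  series:
    - [[0.5,-0.2,0,0,0,0,40],[0,0,1,0,0,0,40],[0,0,1,0,0,0,40],[0,0,1,0,0,0,40],[0,0,0.5,0,0,0,40],[0,0,0,0,0,0,40],[0,0,0,0,0,0,40],[0,0,0,0,0,0,40],[0,0,0,0,0,0,40],[0,0,0,0,0,0,40]]

```text
time_s: 23.65
eef_pos: [0.5811, -0.0153, 0.0464]
eef_rot: [0.0, 0.962, -0.274, 0.0]
wrist_force: [4.2, -2.0, -0.1]
opening: 0.646
grasp_force: 64.2
```

```bash
python3 g.py; python3 cm.py 74
```

```text
t 23.65 p [581.1 -15.3  46.4] yaw -31.81 tilt [ 0. -0. -1.] F [ 4.2 -2.  -0.1] T [-0.51 -0.79 -0.1 ] open 55.2 grip 64.2 q [-0.23  0.42  1.71 -0.    1.01  1.9 ]
top plane [ 7.3139e+01  5.0000e-03 -2.0000e-03] 139
centre [581.17 -15.83] 112 rms 0.97
```

>>> jog_arm:
  series:
    - [[0.5,-0.1,0,0,0,0,40],[0,0,1,0,0,0,40],[0,0,1,0,0,0,40],[0,0,1,0,0,0,40],[0,0,1,0,0,0,40],[0,0,1,0,0,0,40],[0,0,1,0,0,0,40],[0,0,1,0,0,0,40],[0,0,1,0,0,0,40],[0,0,0,0,0,0,40]]

```text
time_s: 24.7
eef_pos: [0.5814, -0.0153, 0.0387]
eef_rot: [0.0, 0.962, -0.274, -0.0]
wrist_force: [-0.2, -1.8, 6.4]
opening: 0.641
grasp_force: 64.7
```

```bash
python3 g.py
```

```text
t 24.7 p [581.4 -15.3  38.7] yaw -31.8 tilt [-0.  0. -1.] F [-0.2 -1.8  6.4] T [-0.31 -0.05 -0.09] open 54.7 grip 64.7 q [-0.23  0.44  1.71 -0.    0.99  1.9 ]
```

>>> jog_arm:
  series:
    - [[0,0,1,0,0,0,40],[0,0,1,0,0,0,40],[0,0,1,0,0,0,40],[0,0,1,0,0,0,40],[0,0,0,0,0,0,40],[0,0,0,0,0,0,40],[0,0,0,0,0,0,40],[0,0,0,0,0,0,40],[0,0,0,0,0,0,40],[0,0,0,0,0,0,40]]

```text
time_s: 25.7
eef_pos: [0.5815, -0.0153, 0.0379]
eef_rot: [0.0, 0.962, -0.274, -0.0]
wrist_force: [-12.9, 0.6, 31.9]
opening: 0.64
grasp_force: 67.7
```

```bash
python3 g.py; python3 cm.py 64; python3 cm.py 64
```

```text
t 25.7 p [581.5 -15.3  37.9] yaw -31.77 tilt [-0.001 -0.    -1.   ] F [-12.9   0.6  31.9] T [-0.09  1.91 -0.11] open 54.7 grip 67.7 q [-0.23  0.44  1.71 -0.    0.99  1.9 ]
top plane [ 6.4818e+01 -1.0000e-03 -4.0000e-03] 124
centre [581.58 -15.56] 109 rms 1.2
top plane [ 6.474e+01  2.000e-03 -2.000e-03] 125
centre [581.32 -15.99] 105 rms 1.1
```

Fz rose sharply, so the collar is on its hard stop (home). I'll ease the excess push and side load, then check.

>>> jog_arm:
  series:
    - [[-0.4,0.2,-0.6,0,0,0,40],[-0.3,0.2,-0.6,0,0,0,40],[0,0,0,0,0,0,40],[0,0,0,0,0,0,40],[0,0,0,0,0,0,40],[0,0,0,0,0,0,40],[0,0,0,0,0,0,40],[0,0,0,0,0,0,40],[0,0,0,0,0,0,40],[0,0,0,0,0,0,40]]

```text
time_s: 26.8
eef_pos: [0.5814, -0.0153, 0.038]
eef_rot: [-0.0, 0.962, -0.274, 0.001]
wrist_force: [-2.8, -0.6, 20.2]
opening: 0.644
grasp_force: 66.1
```

```bash
python3 g.py; python3 cm.py 64; python3 - <<'E'
from r import *
c=cam('side'); u,v=proj(c,(.581,-.015,.06)); u,v=int(u),int(v)
cv2.imwrite('pics/s7.png',cv2.resize(c['frame'][v-30:v+30,u-40:u+40],(800,600),interpolation=2))
q=cloud(c).reshape(-1,3)*1e3; d=np.hypot(q[:,0]-581.7,q[:,1]+15.4); k=(d<7)&(q[:,2]>70)&(q[:,2]<95); print('head top',np.percentile(q[k,2],[25,50,75]),k.sum())
E
```

```text
t 26.8 p [581.4 -15.3  38. ] yaw -31.79 tilt [ 0.001 -0.    -1.   ] F [-2.8 -0.6 20.2] T [-0.15  0.71 -0.07] open 55.0 grip 66.1 q [-0.23  0.44  1.71 -0.    0.99  1.9 ]
top plane [6.464e+01 1.600e-02 2.000e-03] 126
centre [581.54 -16.12] 105 rms 1.14
head top [81.76639859 82.66397422 83.40218949] 17
```

View pics/s7.png

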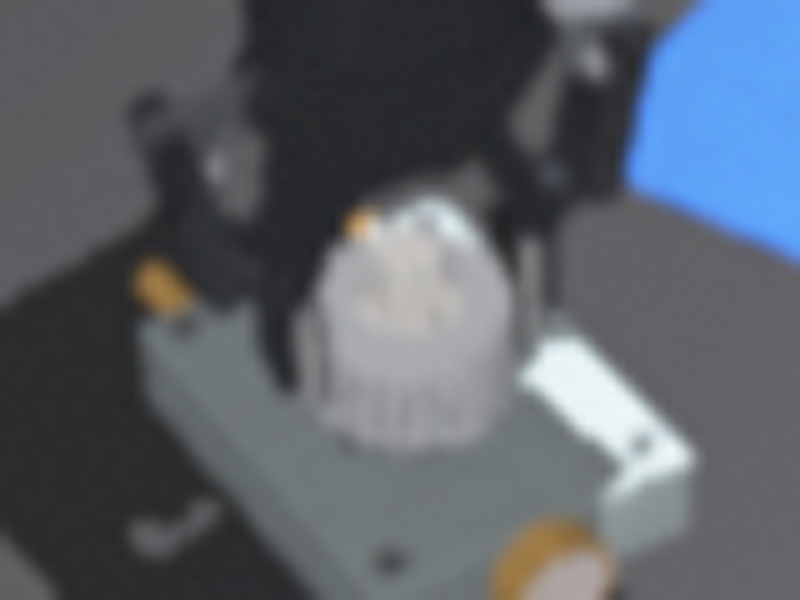

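The collar is home: TCP height stayed within 0.1 mm (37.9 → 38.0 mm) when 12 N of push came off. The picture shows it down on the block, with the cartridge head through the lip.

```bash
python3 -c "
from bench import ctrl
print(ctrl.hand_in())"
```

```text
the job is handed in; nothing more can be done
None
```

I handed the job in at about 27 s of the 72 s allowed: the cartridge is plugged in, the collar is keyed over the pins, and the gripper is still holding it home at about 20 N; no verdict was shown.

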